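Draw a telescoping length stop out to its set mark and hold it there

TASK

Get the bench length stop ready for the next cut: pull the round parking knob on its sleeve straight up to its stop, where it stays out by itself. Then take the head of the telescoping bar so that its lock button is squeezed fully in, draw the bar out until its pointer is in line with the tip of the small rider set on the scale, and finish holding it still there with the button still squeezed and your grip kept on; leave the rider where it is set and the things lying around undisturbed.

Things in the scene. Friction and masses are not known exactly. Their poses are not given: they have to be found in the camera images.
- bed: Bed of the length stop, screwed to the bench: grey plate, x +-52, y -215 to +195, z 0 to 12 mm; origin on the bench top; its x points away from the robot; the bar draws out along its -y. On it a square sleeve (x -5 to +35, y +10 to +180, z 38 to 78 mm), a toothed rack under the head's path (x 10 to 22, top z 26 mm) and, on the near half, a white scale with a line every 10 mm, longer every 50 mm.
- knob_grip (a point): Middle of the parking knob: black upright cylinder, 26 mm diameter, 24 mm high, over the sleeve at x +15, y +100 mm of the bed; this point is 112 mm over the bench when down. Its underside is then 22 mm above the sleeve's top; below it is a slimmer collar (22 mm diameter, 10 mm high) with a 10 mm thick detent screw reaching 20 mm to the far side, no higher than the collar.
- park_knob (a joint): Lift of the parking knob in m: 0 down (its pin blocks the bar), 0.014 at its upper stop. A spring and a detent hold it down, about 2 N at first, up to some 10 N between 6 and 10 mm; past about 11 mm the detent snaps it up to the stop by itself and stays. The bar is blocked unless it is out more than about 8 mm.
- stop_bar: Telescoping bar with its head, a 40 mm aluminium cube; origin at the cube's centre, axes as the bed's. At home it is at x +15, y -30, z 58 mm of the bed; it draws out along the bed's -y, at most 145 mm, and cannot turn. A steel stop plate covers the cube's -y end (y -20 to -28, z -24 to +32 mm from the centre). A return spring pulls it home, 2.4 to 4 N, with about 1 N of friction.
- head_grip (a point): Centre of the head (same point as the body origin of stop_bar). The head is grasped across the bed's x: one finger on the lock button, the other on the far face (20 mm from this point).
- lock_button (a joint): Travel of the lock button in m: 0 out, 0.006 fully in. Black cushion, 28 x 28 mm, in the middle of the head's near face (bed's -x side), 9 mm proud of it when out, 3 mm when in; pressed toward the bed's +x, it springs back (4 N to start, 10 N fully in). Out, its pawl sits between rack teeth and locks the bar; in more than about 4.2 mm, the bar slides.
- pointer_tip (a point): Tip of the thin steel pointer under the head, 1.6 mm wide, that reaches over the scale; at x = -22, y = -30, z = 14.5 mm of the bed at home. It moves with the bar.
- rider_tip (a point): Tip of the rider's index on the scale. The rider is a small dark steel block, 20 mm along y, top at z 28 mm, on the near edge of the bed; index tip at x -26 mm of the bed. It is set 60 to 120 mm along -y from the pointer's home. Pointer and index are in line when their y in the bed's frame is the same. It slides if pushed, so keep clear of it.
- offcut_3: Bystander: wooden offcut 60 x 120 x 34 mm lying behind the bed; origin at the centre of its underside.
- screw_jar: Bystander: round screw jar with yellow lid, 62 mm diameter, 79 mm high, standing behind the sleeve; origin at the centre of its underside.
- pencil: Bystander: pencil, 169 mm long and 8 mm thick, lying in front of the bed on the robot's side; origin at its middle.

How it is judged (in metres and radians):
On the way, in this order (a step that is already met when the one before it is completed fails the run):
1. the parking knob is up at its stop while the bar is still home (value of joint park_knob above 0.0115 m and y of pointer_tip in the frame of bed above -0.036 m), for 0.2 s.
2. the lock button is squeezed in by the fingers, knob out, bar still near home (value of joint park_knob above 0.0115 m and value of joint lock_button above 0.0042 m and contact force between the fingers and stop_bar above 2 N and y of pointer_tip in the frame of bed above -0.045 m), for 0.05 s.
At the end, for the whole second after the job is handed in: The pointer is within 4 mm of the rider's index along the scale, the bar is at rest (under 10 mm/s), the fingers press on its head (over 3 N) with the lock button in by more than 4.2 mm of its 6, and the parking knob is still out (over 11.5 mm of 14) (y of pointer_tip in the frame of rider_tip between -0.004 and 0.004 m and value of joint lock_button above 0.0042 m and value of joint park_knob above 0.0115 m and contact force between the fingers and stop_bar above 3 N and linear speed of stop_bar below 0.01 m/s); the arm keeps its last pose, push and grip.
It fails at once if the rider is pushed off its setting by more than 3 mm (distance of rider_tip from where it was at the start of the episode above 0.003 m).
It fails at once if the offcut is moved by more than 20 mm (distance of offcut_3 from where it was at the start of the episode above 0.02 m).
It fails at once if the screw jar is moved by more than 20 mm (distance of screw_jar from where it was at the start of the episode above 0.02 m).
It fails at once if the pencil is moved by more than 20 mm (distance of pencil from where it was at the start of the episode above 0.02 m).
It also fails if it takes over 48 s, if anything falls off the work surface, if the arm or the gripper's body presses on something with over 40 N, if the wrist force passes 120 N, or if a joint passes its speed limit or range.

ROBOT

A 6-joint arm with a two-finger parallel gripper is mounted at the origin on a cart in front of the work surface, level with it; the furniture and walls round the work are solid. World frame = base frame: x ahead of the robot, y to its left, z up, the work surface at z = 0. Lengths are in m, angles in degrees, forces in N, time in s.
With the tool pointing down it reaches from about 0.375 to 0.9 m from the base axis. Payload 3.1 kg.
Tool frame: the origin (TCP) lies on the centre line of the jaws, within the pads' length; the fingertips stand 17 mm ahead of it and the grasp point (between the pads) lies 2 mm behind it; z points along the fingers, y is the line along which they close (so a half turn about z gives the same grasp; the last joint's range is limited). The gripper opens to 87 mm and grips with 3 to 60 N. Pads are 19 mm wide; open, the fingers measure 117 mm over their backs; the gripper's body (75 mm by 190 mm) begins 51 mm behind the grasp point.
Start: joints at [65.69, 30.224, 82.088, -0, 67.689, -10.227], TCP at [0.152, 0.606, 0.24] pointing down, gripper open.
Joint ranges: [-176.69, 176.69], [-43.24, 126.21], [12.49, 139.97], [-82, 262], [0, 151.66], [-163.58, 163.58]. Speed limits (degrees/s): [159.86, 159.86, 180, 180, 180, 180].

INTERFACE

Orientations are given as a 3x3 rotation matrix whose columns are the frame's x, y, z axes.
In Python, from rig import bot, imaging, finder gives the robot as it stands. The module is installed in compiled form; this text tells all that it offers.
- The arm moves only by the tool play_rows, never from a script. Its argument "motion" is a list that holds one entry, the list of rows, each a list of 6 numbers: the shift along the tool's x, y, z in shares of 0.4 m (1.0 is 0.4 m), then the turn, a rotation vector about the tool's x, y, z in shares of 60 degrees (1.0 is 60 degrees). In form: [[[dx, dy, dz, wx, wy, wz], ...]]. A call has 1 to 8 rows; each row is the pose to reach, as a shift and turn from the pose commanded when the call began, along the tool's axes at that moment; what a row does not reach only later rows make up. A row lasts 1/12 s, in which the tool goes at most 41.7 mm and 7.16 degrees, less where a joint would pass 70% of its speed; a pose out of reach is approached as far as the arm can. A call with a gripper value outside its range is refused whole. "fingers" is the finger opening in m, from 0 to 0.087, set as the call begins (left out, the last holds). The fingers move at their own pace and stop on an object; the grip force is fixed at half the most. Time passes only in rows, so rows that repeat a pose let the fingers close. It gives the time, the measured TCP pose, the force, the opening and the grip force at its end, in the units of the state.
- bot.read_state(): the state, without advancing time (a new reading comes with each control period).
- imaging.capture(name): name is "side" or "top"; returns a dict with "frame" (480x640x3 uint8, red, green, blue), "camera_matrix" (3x3 intrinsics, pixels), "k1" (the pictures are not rectified: a ray, as slopes to the right and down, at radius r is drawn at 1 + k1 r^2 times it, then the intrinsics apply), "R" (3x3) and "t" (3): a world point X has camera coordinates R X + t. Camera axes: x right, y down, z forward; pixel columns grow to the right and rows downward; lengths in m; the calibration is good to about 2 mm. A picture is of the moment at which its call begins. There is no depth.
- bot.hand_in(): hands the job in; it is judged then, once.
Trained networks look in the newest picture that a camera, given by its name, has taken for a name from the list of things; names that differ only in an ending like _2 or _b are one class to them, and where a whole thing is asked for, a point or a joint stands for the part that bears it (a point fixed in the world has none). Each returns a list of dicts, best first, with "confidence" (0 to 1); they miss things now and then, are a little off and sometimes report something else, mostly with a low value. They report only what shows in the picture. A call takes as long as a camera call.
- finder.recognise(camera, name): "at" ([x, y, z] in m, in world coordinates, good to about 4 mm: the middle of the surface that is visible of it).
- finder.outline_of(camera, name): "pixels" (480x640 bool, what is visible of it).
The state is a dict: "time_s": time; "joint_positions": joint angles; "qvel": joint speeds; "tau": joint torques, N m; "position": TCP position; "tcp_rot": TCP orientation; "force": force on the tool from outside, world axes, zero at the start; "moment": the same for the moment, N m; "opening": opening from 0.0 (shut) to 1.0 (fully open); "grasp_force": force on a finger pad.
Only numpy, scipy, OpenCV 4.12 (cv2) and the standard library are available. Lean on these libraries where they do the work, as an engineer would, in place of code of your own. Each camera call takes 0.05 s, during which the arm holds its last target. There are 200 camera calls.

## Working session

There is one attempt and no reset: what is moved stays moved. The work goes in short steps, Python scripts to look and compute and a tool call to move; the robot and the scene stay as the last step left them, time stands still between calls to the robot, and variables do not carry over. Pictures are saved under pics/ and viewed, at most 10 in all, crops included, and the job is handed in when it is done.

Besides the shell and the picture viewer there is one more tool, called after "Request:" by a JSON object that holds its "op" and its "data", one argument or row to a line. play_rows: Moves the arm, as the interface text tells. Its arguments: {"type":"object","properties":{"motion":{"type":"array"},"fingers":{"type":"number"}},"required":["motion"]}

```bash
mkdir -p pics
cat > h.py <<'E'
import numpy as np, cv2
from rig import bot, imaging, finder
def shot(name, file=None):
    c=imaging.capture(name)
    if file: cv2.imwrite('pics/'+file, c['frame'][:,:,::-1])
    return c
def proj(c,X):
    X=np.atleast_2d(X); p=X@np.array(c['R']).T+np.array(c['t']); s=p[:,:2]/p[:,2:]
    s=s*(1+c['k1']*(s**2).sum(1,keepdims=True)); K=np.array(c['camera_matrix'])
    return s@K[:2,:2].T+K[:2,2]
def ray(c,uv):
    K=np.array(c['camera_matrix']); d=(np.array(uv,float)-K[:2,2])/np.array([K[0,0],K[1,1]])
    s=d.copy()
    for _ in range(20): s=d/(1+c['k1']*(s@s))
    R=np.array(c['R']); return -R.T@np.array(c['t']), R.T@np.array([s[0],s[1],1])
def atz(c,uv,z):
    o,d=ray(c,uv); return o+d*(z-o[2])/d[2]
E
python3 - <<'E'
from h import *
np.set_printoptions(precision=4,suppress=True)
for n in ('side','top'):
    c=shot(n,n+'0.png'); print(n,-np.array(c['R']).T@c['t'])
    for k in ('bed','knob_grip','park_knob','stop_bar','head_grip','lock_button','pointer_tip','rider_tip','offcut_3','screw_jar','pencil'):
        r=finder.recognise(n,k)[:2]
        for q in r: print(k,np.array(q['at']),round(q['confidence'],2),proj(c,q['at'])[0].round())
s=bot.read_state();print(s['time_s'],s['position'],s['tcp_rot'],s['force'])
E
```

```text
side [0.5494 0.8809 0.4777]
bed [0.5674 0.1943 0.0123] 0.93 [328. 321.]
knob_grip [0.5848 0.1921 0.1146] 0.79 [313. 253.]
park_knob [0.5821 0.1916 0.1184] 0.98 [315. 250.]
stop_bar [0.5736 0.0555 0.0748] 0.73 [324. 234.]
stop_bar [0.5815 0.1932 0.1173] 0.24 [315. 252.]
head_grip [0.5751 0.0571 0.076 ] 0.68 [323. 234.]
pointer_tip [0.573  0.0554 0.0735] 0.63 [325. 235.]
offcut_3 [0.6739 0.0302 0.0275] 0.58 [262. 255.]
screw_jar [0.6888 0.1984 0.0608] 0.57 [235. 293.]
pencil [0.4572 0.1945 0.0075] 0.68 [410. 323.]
pencil [0.5754 0.0572 0.0748] 0.16 [323. 235.]
top [0.3821 0.136  1.0751]
bed [0.562  0.0743 0.014 ] 0.74 [340. 269.]
knob_grip [0.5784 0.1806 0.1262] 0.73 [276. 246.]
park_knob [0.5824 0.1806 0.127 ] 0.51 [276. 243.]
stop_bar [0.576  0.0565 0.0787] 0.76 [353. 254.]
head_grip [0.5775 0.053  0.0754] 0.91 [355. 254.]
lock_button [0.5505 0.0518 0.071 ] 0.53 [355. 270.]
pointer_tip [0.5785 0.0583 0.0826] 0.61 [352. 252.]
offcut_3 [0.6772 0.0129 0.0331] 0.93 [375. 203.]
screw_jar [0.6844 0.1788 0.0766] 0.72 [280. 190.]
pencil [0.454  0.1755 0.0108] 0.91 [281. 331.]
pencil [0.5802 0.0573 0.0794] 0.63 [352. 252.]
1.2 [0.152  0.6062 0.2396] [[-0.97    0.2433  0.    ]
 [ 0.2433  0.97    0.    ]
 [-0.      0.     -1.    ]] [-0.1222 -0.5218 -0.9182]
```

View pics/top0.png

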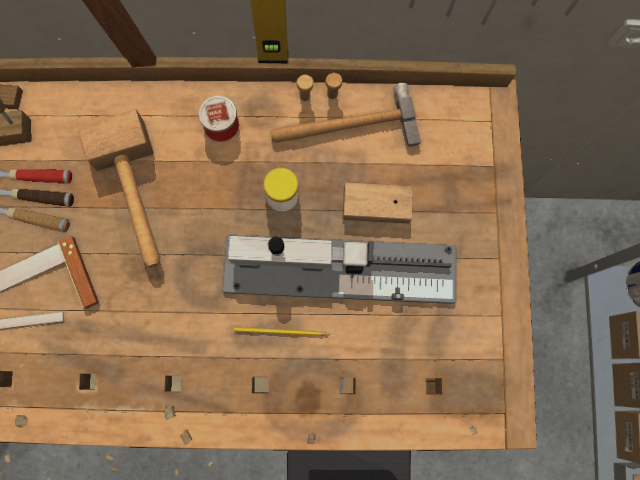

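View pics/side0.png

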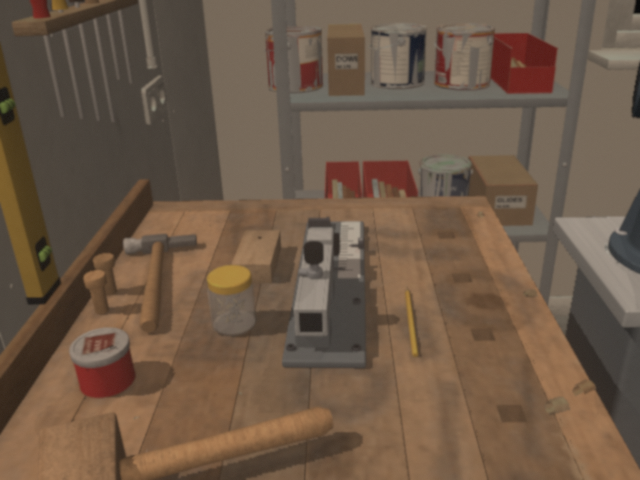

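The top view shows the bed at about (222–458, 236–303), knob (276,245), head (355,255), rider at (397,294), and the pencil and jar on either side. The side view shows the knob over the sleeve at (313,252). Enlarging the bed next.

Run:
```python
import cv2
f=cv2.imread('pics/top0.png')[228:312,215:465]
cv2.imwrite('pics/crop0.png',cv2.resize(f,None,fx=3.2,fy=3.2,interpolation=cv2.INTER_CUBIC))
```

```text
(no output)
```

View pics/crop0.png

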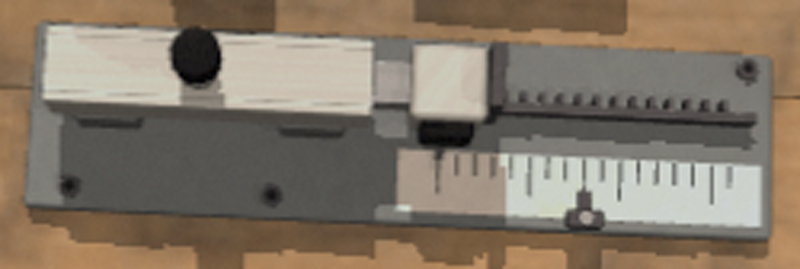

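Crop: bed corners near (37,22), (28,205), (770,238), (773,55). Sleeve top corners are near (48,25), (374,40), (372,114), (42,100). The pointer home line is at x≈438 and the rider index tip is at (584,190), about 80 mm along the scale. Fitting the bed pose.

```bash
cat > fit.py <<'E'
from h import *
from scipy.optimize import least_squares
np.set_printoptions(precision=4,suppress=True)
c=shot('top')
px=lambda u,v:(np.array([u,v])+.5)/3.2-.5+[215,228]
obs=[((52,195,12),(37,22)),((-52,195,12),(28,205)),((-52,-215,12),(770,238)),((52,-215,12),(773,55)),
((35,180,78),(48,25)),((35,10,78),(374,40)),((-5,10,78),(372,114)),((-5,180,78),(42,100))]
M=np.array([o[0] for o in obs])/1e3; P=np.array([px(*o[1]) for o in obs])
def W(p,X):
    a=p[2]; R=np.array([[np.cos(a),-np.sin(a),0],[np.sin(a),np.cos(a),0],[0,0,1]])
    return np.atleast_2d(X)@R.T+[p[0],p[1],0]
r=least_squares(lambda p:(proj(c,W(p,M))-P).ravel(),[.56,.08,0],x_scale=[.01,.01,.01],loss='soft_l1')
p=r.x; print(p[:2],np.degrees(p[2])); print((proj(c,W(p,M))-P))
for n,X in dict(knob=(15,100,112),knobtop=(15,100,124),head=(15,-30,58),headtop=(15,-30,78),pointer=(-22,-30,14.5),scale80=(-26,-110,13)).items():
    w=W(p,np.array(X)/1e3)[0]; q=proj(c,w)[0]; print(n,w,q,((q-[215,228]+.5)*3.2-.5).round())
def bedxy(u,v,z):
    w=atz(c,px(u,v),z/1e3)-[p[0],p[1],0];a=p[2]
    return np.array([w[0]*np.cos(a)+w[1]*np.sin(a),-w[0]*np.sin(a)+w[1]*np.cos(a)])*1e3
for u in (438,529,620,711): print(u,bedxy(u,190,12.5))
print('idx',bedxy(584,190,14.5)); 
for u,v,z in ((196,55,124),(414,42,78),(490,44,78),(488,118,78),(414,118,78)): print(u,v,bedxy(u,v,z))
np.save('bed.npy',p)
E
python3 fit.py
```

```text
[0.5646 0.0822] -1.8736413230042435
[[-0.2544 -0.7465]
 [-1.6094  0.4461]
 [ 1.3054  0.3874]
 [ 0.3091 -0.5286]
 [-0.2706 -0.1493]
 [ 0.3323 -0.2059]
 [ 0.0593  0.4182]
 [-0.0813  0.1232]]
knob [0.5828 0.1817 0.112 ] [276.0366 245.0979] [196.  56.]
knobtop [0.5828 0.1817 0.124 ] [275.7103 243.5403] [195.  51.]
head [0.5786 0.0517 0.058 ] [354.598 255.156] [448.  88.]
headtop [0.5786 0.0517 0.078 ] [355.5918 252.8727] [451.  81.]
pointer [0.5416 0.053  0.0145] [351.908  280.7082] [439. 170.]
scale80 [ 0.535  -0.0269  0.013 ] [397.4211 285.0944] [585. 184.]
438 [-32.8467 -29.8379]
529 [-30.6685 -79.5224]
620 [ -28.5086 -129.4603]
711 [ -26.3647 -179.7254]
idx [ -29.6523 -109.3734]
196 55 [12.9184 99.5766]
414 42 [ 34.532  -10.2161]
490 44 [ 35.3139 -49.6884]
488 118 [ -3.6825 -49.6549]
414 118 [ -5.4105 -11.5395]
```

```bash
cat > to.py <<'E'
# python3 to.py bx by z(mm): shift/turn in tool axes to TCP target with tool y=bed x, pointing down
from h import *; import sys
from scipy.spatial.transform import Rotation as Rn
np.set_printoptions(precision=4,suppress=True)
p=np.load('bed.npy'); b=np.array(list(map(float,sys.argv[1:4])))/1e3
B=Rn.from_euler('z',p[2]).as_matrix(); t=B@b+[p[0],p[1],0]
G=B@np.array([[0,1,0],[1,0,0],[0,0,-1.]])
s=bot.read_state(); R=np.array(s['tcp_rot'])
print('shift',R.T@(t-s['position']),'turn',Rn.from_matrix(R.T@G).as_rotvec(degrees=True),'target',t,'now',np.array(s['position']),'f',np.array(s['force']),s['opening'],s['time_s'])
E
python3 to.py 15 100 220
```

```text
shift [-0.5211 -0.307   0.0195] turn [-0.0003 -0.001  77.791 ] target [0.5828 0.1817 0.22  ] now [0.152  0.6062 0.2395] f [ 0.1855  0.9643 -0.8111] 0.9985728268137546 1.25
```

The rows are not in the units I measure in: shifts go in shares of 0.4 m and turns go in shares of 60 degrees. I convert before sending: -0.24 m / 0.4 = -0.6, 0.001 m / 0.4 = 0.0025, 48 degrees / 60 = 0.8.

Request:
{"op": "play_rows", "data": {
  "motion": [
    [[-0.075, -0.045, 0.0025, 0, 0, 0.1], [-0.15, -0.09, 0.005, 0, 0, 0.2], [-0.225, -0.135, 0.0075, 0, 0, 0.3], [-0.3, -0.18, 0.0125, 0, 0, 0.4], [-0.375, -0.225, 0.015, 0, 0, 0.5], [-0.45, -0.27, 0.0175, 0, 0, 0.6], [-0.525, -0.315, 0.02, 0, 0, 0.7], [-0.6, -0.36, 0.0225, 0, 0, 0.8]]
  ],
  "fingers": 0.05
}}

```text
time_s: 1.92
position: [0.3508, 0.4069, 0.2307]
tcp_rot: [[-0.464, 0.886, 0.0], [0.886, 0.464, 0.0], [0.0, 0.0, -1.0]]
force: [-0.3, 0.3, 0.9]
opening: 0.585
grasp_force: 0.0
```

```bash
python3 to.py 15 100 220
```

```text
shift [-0.3071  0.1011  0.0108] turn [ 0.0266 -0.0118 29.5043] target [0.5828 0.1817 0.22  ] now [0.3508 0.4069 0.2307] f [-0.3172  0.3045  0.8548] 0.5847796226729546 1.9167
```

Converted, -0.304 m / 0.4 = -0.76, -0.266 m / 0.4 = -0.665, 29.3 degrees / 60 = 0.4883.

Request:
{"op": "play_rows", "data": {
  "motion": [
    [[-0.095, 0.0313, 0.0038, 0, 0, 0.0667], [-0.19, 0.0625, 0.0075, 0, 0, 0.1333], [-0.285, 0.0938, 0.01, 0, 0, 0.2], [-0.38, 0.125, 0.015, 0, 0, 0.2667], [-0.475, 0.1563, 0.0175, 0, 0, 0.3333], [-0.57, 0.1875, 0.02, 0, 0, 0.3833], [-0.665, 0.2188, 0.0225, 0, 0, 0.4333], [-0.76, 0.25, 0.0263, 0, 0, 0.4883]]
  ]
}}

```text
time_s: 2.58
position: [0.5818, 0.1847, 0.2202]
tcp_rot: [[0.027, 1.0, 0.0], [1.0, -0.027, 0.0], [0.0, 0.0, -1.0]]
force: [-0.2, 0.9, -0.4]
opening: 0.579
grasp_force: 0.0
```

Request:
{"op": "play_rows", "data": {
  "motion": [
    [[0, 0, 0, 0, 0, 0], [0, 0, 0, 0, 0, 0], [0, 0, 0, 0, 0, 0]]
  ]
}}

```text
time_s: 2.83
position: [0.5799, 0.1862, 0.2197]
tcp_rot: [[0.025, 1.0, -0.002], [1.0, -0.025, 0.0], [0.0, -0.002, -1.0]]
force: [-0.2, -0.3, 0.1]
opening: 0.576
grasp_force: 0.0
```

```bash
python3 to.py 15 100 122
```

```text
shift [-0.0045  0.0032  0.0977] turn [-0.0896 -0.0126  0.4612] target [0.5828 0.1817 0.122 ] now [0.5799 0.1862 0.2197] f [-0.206  -0.2939  0.1204] 0.5757484944189567 2.8333
```

Converted, 0.0975 m / 0.4 = 0.2438, 0.025 m / 0.4 = 0.0625, 0.4 degrees / 60 = 0.0067.

Request:
{"op": "play_rows", "data": {
  "motion": [
    [[-0.005, 0.0038, 0.03, 0, 0, 0.0067], [-0.0113, 0.0075, 0.0625, 0, 0, 0.0067], [-0.0113, 0.0075, 0.1, 0, 0, 0.0067], [-0.0113, 0.0075, 0.1375, 0, 0, 0.0067], [-0.0113, 0.0075, 0.175, 0, 0, 0.0067], [-0.0113, 0.0075, 0.205, 0, 0, 0.0067], [-0.0113, 0.0075, 0.23, 0, 0, 0.0067], [-0.0113, 0.0075, 0.2438, 0, 0, 0.0067]]
  ]
}}

```text
time_s: 3.5
position: [0.582, 0.1825, 0.1209]
tcp_rot: [[0.03, 1.0, -0.003], [1.0, -0.03, -0.0], [-0.0, -0.003, -1.0]]
force: [-0.0, 0.4, -0.2]
opening: 0.575
grasp_force: 0.0
```

Request:
{"op": "play_rows", "data": {
  "motion": [
    [[0, 0, 0, 0, 0, 0], [0, 0, 0, 0, 0, 0], [0, 0, 0, 0, 0, 0]]
  ]
}}

```text
time_s: 3.75
position: [0.5839, 0.1819, 0.1232]
tcp_rot: [[0.031, 1.0, 0.002], [1.0, -0.031, 0.0], [0.0, 0.002, -1.0]]
force: [-0.5, 0.9, -0.5]
opening: 0.576
grasp_force: 0.0
```

```bash
python3 to.py 15 100 122
python3 - <<'E'
from h import *
a=shot('top')['frame'][195:295,215:340]; b=shot('side')['frame'][180:340,220:420]
f=lambda i,s:cv2.resize(i[:,:,::-1],s,interpolation=cv2.INTER_CUBIC)
cv2.imwrite('pics/k1.png',np.hstack([f(a,(400,320)),f(b,(400,320))]))
E
```

```text
shift [-0.0003 -0.0011  0.0012] turn [ 0.0881 -0.0132  0.1002] target [0.5828 0.1817 0.122 ] now [0.5839 0.1819 0.1232] f [-0.4838  0.9294 -0.4861] 0.5757263247350904 3.75
```

View pics/k1.png

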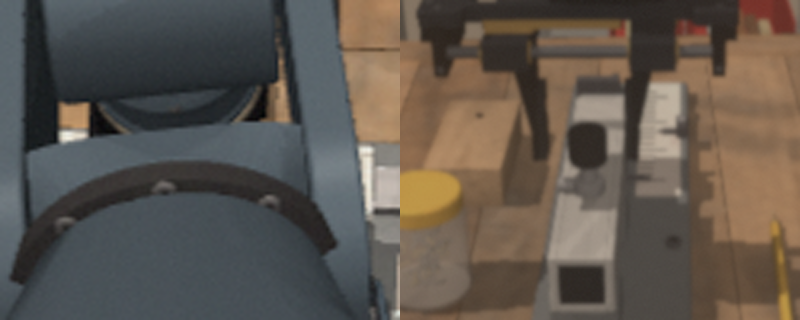

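The right half (side view) shows the fingers straddling the knob at crop x≈540 and 635, with the knob at 588. The tips (y≈160) are just above the knob's lower edge (165). The arm hides the left half (top view). Closing now.

Request:
{"op": "play_rows", "data": {
  "motion": [
    [[0, 0, 0, 0, 0, 0], [0, 0, 0, 0, 0, 0], [0, 0, 0, 0, 0, 0], [0, 0, 0, 0, 0, 0], [0, 0, 0, 0, 0, 0], [0, 0, 0, 0, 0, 0]]
  ],
  "fingers": 0.0
}}

```text
time_s: 4.35
position: [0.5836, 0.1817, 0.1227]
tcp_rot: [[0.031, 1.0, 0.0], [1.0, -0.031, 0.0], [0.0, 0.0, -1.0]]
force: [0.2, -0.1, 1.6]
opening: 0.287
grasp_force: 30.0
```

Converted, -0.014 m / 0.4 = -0.035, -0.013 m / 0.4 = -0.0325.

Request:
{"op": "play_rows", "data": {
  "motion": [
    [[0, 0, -0.005, 0, 0, 0], [0, 0, -0.01, 0, 0, 0], [0, 0, -0.015, 0, 0, 0], [0, 0, -0.02, 0, 0, 0], [0, 0, -0.025, 0, 0, 0], [0, 0, -0.03, 0, 0, 0], [0, 0, -0.0325, 0, 0, 0], [0, 0, -0.035, 0, 0, 0]]
  ]
}}

```text
time_s: 5.02
position: [0.5835, 0.1817, 0.1369]
tcp_rot: [[0.031, 1.0, 0.001], [1.0, -0.031, -0.0], [-0.0, 0.001, -1.0]]
force: [3.2, 0.2, -11.3]
opening: 0.288
grasp_force: 30.0
```

Request:
{"op": "play_rows", "data": {
  "motion": [
    [[0, 0, 0, 0, 0, 0], [0, 0, 0, 0, 0, 0], [0, 0, 0, 0, 0, 0]]
  ]
}}

```text
time_s: 5.27
position: [0.5835, 0.1817, 0.1368]
tcp_rot: [[0.031, 1.0, 0.0], [1.0, -0.031, -0.0], [-0.0, 0.0, -1.0]]
force: [2.9, 0.9, -5.7]
opening: 0.29
grasp_force: 30.0
```

Converted, -0.0015 m / 0.4 = -0.0038, -0.001 m / 0.4 = -0.0025.

Request:
{"op": "play_rows", "data": {
  "motion": [
    [[0, 0, -0.0025, 0, 0, 0], [0, 0, -0.0038, 0, 0, 0], [0, 0, -0.0038, 0, 0, 0]]
  ]
}}

```text
time_s: 5.52
position: [0.5834, 0.1817, 0.1369]
tcp_rot: [[0.031, 1.0, -0.0], [1.0, -0.031, 0.0], [0.0, -0.0, -1.0]]
force: [5.3, 0.2, -13.0]
opening: 0.284
grasp_force: 30.0
```

Run:
```python
from h import *
b=shot('side')['frame'][180:340,220:420]
cv2.imwrite('pics/k2.png',cv2.resize(b[:,:,::-1],(800,640)[:2],interpolation=cv2.INTER_CUBIC)[:600])
```

```text
(no output)
```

View pics/k2.png

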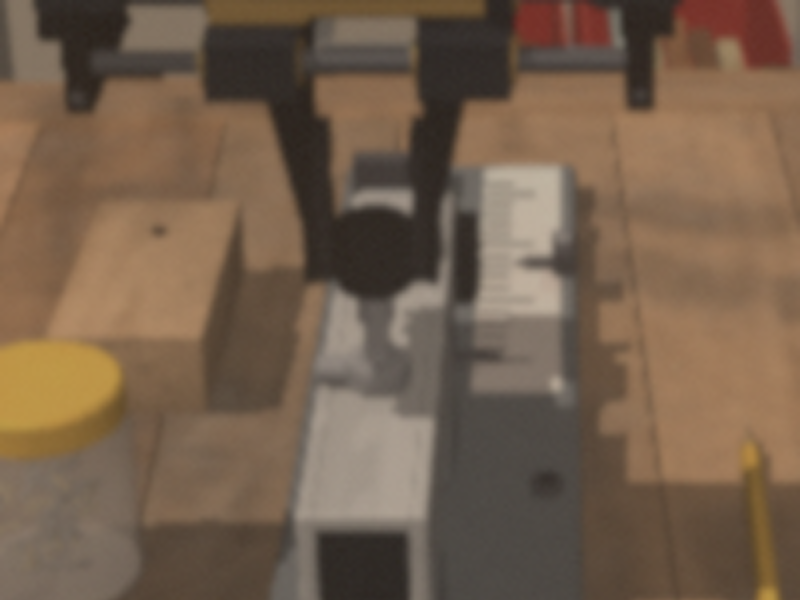

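The knob (crop ~(375,250)) stands well clear of its collar. The TCP stopped at z=0.137 while the pull rose to 13 N, so the knob is at its stop. Releasing it and going up.

Converted, 0.001 m / 0.4 = 0.0025.

Request:
{"op": "play_rows", "data": {
  "motion": [
    [[0, 0, 0.0025, 0, 0, 0], [0, 0, 0.0025, 0, 0, 0], [0, 0, 0.0025, 0, 0, 0], [0, 0, 0.0025, 0, 0, 0], [0, 0, 0.0025, 0, 0, 0], [0, 0, 0.0025, 0, 0, 0]]
  ],
  "fingers": 0.05
}}

```text
time_s: 6.07
position: [0.5833, 0.1818, 0.1377]
tcp_rot: [[0.031, 1.0, 0.0], [1.0, -0.031, 0.0], [0.0, 0.0, -1.0]]
force: [0.8, 0.8, -0.1]
opening: 0.562
grasp_force: 0.0
```

Converted, -0.06 m / 0.4 = -0.15, -0.055 m / 0.4 = -0.1375.

Request:
{"op": "play_rows", "data": {
  "motion": [
    [[0, 0, -0.02, 0, 0, 0], [0, 0, -0.05, 0, 0, 0], [0, 0, -0.0875, 0, 0, 0], [0, 0, -0.12, 0, 0, 0], [0, 0, -0.1375, 0, 0, 0], [0, 0, -0.15, 0, 0, 0], [0, 0, -0.15, 0, 0, 0]]
  ]
}}

```text
time_s: 6.65
position: [0.5841, 0.1819, 0.1988]
tcp_rot: [[0.031, 1.0, 0.003], [1.0, -0.031, 0.0], [0.0, 0.003, -1.0]]
force: [-0.3, 0.6, 0.4]
opening: 0.571
grasp_force: 0.0
```

```bash
python3 to.py 13 -30 190
```

```text
shift [-0.1303 -0.0035  0.0087] turn [ 0.1675 -0.0265  0.0936] target [0.5766 0.0518 0.19  ] now [0.5841 0.1819 0.1988] f [-0.2763  0.5721  0.3815] 0.570773500627174 6.65
```

Converted, -0.1303 m / 0.4 = -0.3258, -0.003 m / 0.4 = -0.0075.

Request:
{"op": "play_rows", "data": {
  "motion": [
    [[-0.0375, 0, 0, 0, 0, 0], [-0.1, -0.0025, 0.005, 0, 0, 0], [-0.175, -0.005, 0.01, 0, 0, 0], [-0.2375, -0.005, 0.015, 0, 0, 0], [-0.2875, -0.0075, 0.02, 0, 0, 0], [-0.3175, -0.0075, 0.02, 0, 0, 0], [-0.3258, -0.008, 0.0213, 0, 0, 0], [-0.3258, -0.008, 0.0213, 0, 0, 0]]
  ],
  "fingers": 0.072
}}

```text
time_s: 7.32
position: [0.5759, 0.0506, 0.1881]
tcp_rot: [[0.033, 0.999, -0.001], [0.999, -0.033, 0.0], [0.0, -0.001, -1.0]]
force: [0.2, 0.2, 1.1]
opening: 0.83
grasp_force: 0.0
```

Request:
{"op": "play_rows", "data": {
  "motion": [
    [[0, 0, 0, 0, 0, 0], [0, 0, 0, 0, 0, 0], [0, 0, 0, 0, 0, 0]]
  ]
}}

```text
time_s: 7.57
position: [0.5761, 0.0527, 0.1886]
tcp_rot: [[0.03, 1.0, 0.0], [1.0, -0.03, 0.0], [0.0, 0.0, -1.0]]
force: [0.4, 0.5, -0.4]
opening: 0.83
grasp_force: 0.0
```

```bash
python3 to.py 13 -30 56
python3 - <<'E'
from h import *
b=shot('side')['frame'][180:330,220:420]
cv2.imwrite('pics/k3.png',cv2.resize(b[:,:,::-1],(800,600),interpolation=cv2.INTER_CUBIC))
E
```

```text
shift [-0.0009  0.0004  0.1326] turn [ 0.0094 -0.0109  0.1787] target [0.5766 0.0518 0.056 ] now [0.5761 0.0527 0.1886] f [ 0.3918  0.517  -0.4296] 0.8302086595164578 7.5667
```

View pics/k3.png

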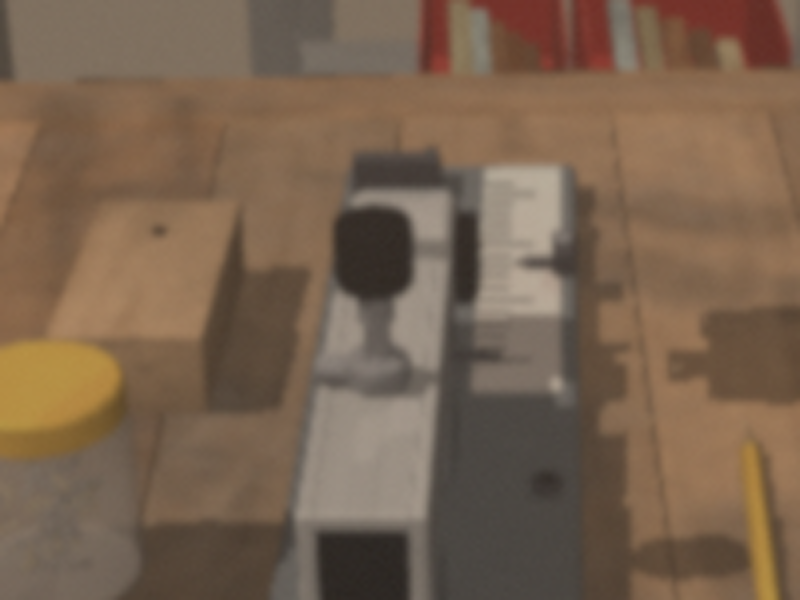

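The released knob stays up at crop (373,250). The rider index tip is at crop (522,262) and the pointer tip at (500,352). Lowering over the head.

Converted, 0.11 m / 0.4 = 0.275, 0.104 m / 0.4 = 0.26.

Request:
{"op": "play_rows", "data": {
  "motion": [
    [[-0.0025, 0.0013, 0.025, 0, 0, 0], [-0.0025, 0.0013, 0.07, 0, 0, 0], [-0.0025, 0.0013, 0.115, 0, 0, 0], [-0.0025, 0.0013, 0.16, 0, 0, 0], [-0.0025, 0.0013, 0.2, 0, 0, 0], [-0.0025, 0.0013, 0.235, 0, 0, 0], [-0.0025, 0.0013, 0.26, 0, 0, 0], [-0.0025, 0.0013, 0.275, 0, 0, 0]]
  ]
}}

```text
time_s: 8.28
position: [0.5757, 0.051, 0.0767]
tcp_rot: [[0.031, 1.0, -0.002], [1.0, -0.031, 0.0], [0.0, -0.002, -1.0]]
force: [0.7, -0.7, -1.1]
opening: 0.824
grasp_force: 0.0
```

```bash
python3 to.py 13 -30 56
python3 - <<'E'
from h import *
c=shot('side'); p=np.load('bed.npy')
for n,u,v in (('idx',522,262),('ptr',500,352)):
    w=atz(c,((np.array([u,v])+.5)/4-.5+[220,180]),.0145)-[p[0],p[1],0];a=p[2]
    print(n,1e3*(w[0]*np.cos(a)+w[1]*np.sin(a)),1e3*(-w[0]*np.sin(a)+w[1]*np.cos(a)))
b=c['frame'][150:300,220:420]
cv2.imwrite('pics/k4.png',cv2.resize(b[:,:,::-1],(800,600),interpolation=cv2.INTER_CUBIC))
E
```

```text
shift [0.0008 0.0009 0.0207] turn [-0.1402 -0.0096  0.1199] target [0.5766 0.0518 0.056 ] now [0.5757 0.051  0.0767] f [ 0.681  -0.7207 -1.0609] 0.82410886996821 8.2833
idx -27.39095679314617 -108.12880518870767
ptr -19.786858180814026 -31.522890805573745
```

View pics/k4.png

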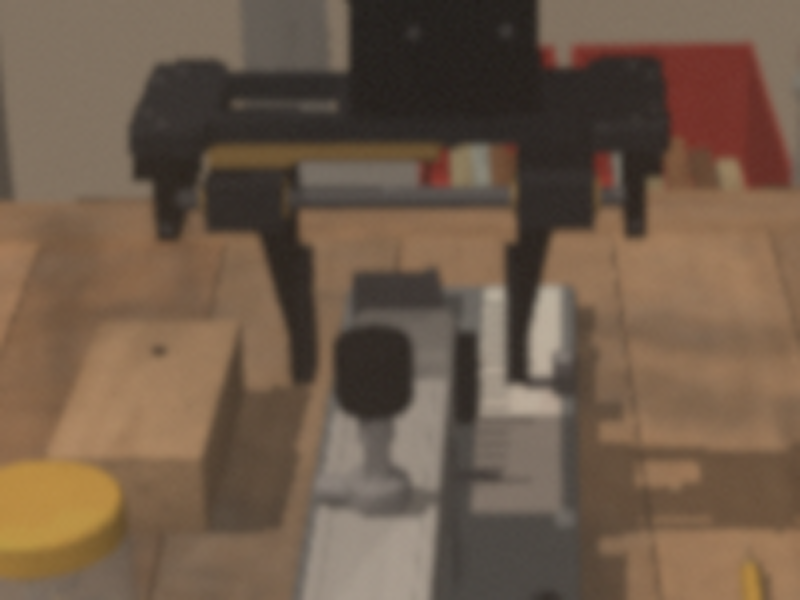

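Fingers at crop x≈300 and 520 straddle the head (top at 345–460) with clear margins on both sides. Finishing the descent and squeezing.

Converted, 0.0205 m / 0.4 = 0.0513, 0.02 m / 0.4 = 0.05.

Request:
{"op": "play_rows", "data": {
  "motion": [
    [[0, 0.0013, 0.015, 0, 0, 0], [0, 0.0013, 0.03, 0, 0, 0], [0, 0.0013, 0.0425, 0, 0, 0], [0, 0.0013, 0.05, 0, 0, 0], [0, 0.0013, 0.0513, 0, 0, 0], [0, 0.0013, 0.0513, 0, 0, 0]]
  ]
}}

```text
time_s: 8.83
position: [0.5771, 0.0506, 0.058]
tcp_rot: [[0.031, 1.0, -0.0], [1.0, -0.031, 0.0], [0.0, -0.0, -1.0]]
force: [0.4, -0.6, -0.5]
opening: 0.823
grasp_force: 0.0
```

Request:
{"op": "play_rows", "data": {
  "motion": [
    [[0, 0, 0, 0, 0, 0], [0, 0, 0, 0, 0, 0], [0, 0, 0, 0, 0, 0], [0, 0, 0, 0, 0, 0], [0, 0, 0, 0, 0, 0], [0, 0, 0, 0, 0, 0]]
  ],
  "fingers": 0.0
}}

```text
time_s: 9.33
position: [0.5776, 0.0505, 0.0581]
tcp_rot: [[0.031, 1.0, 0.001], [1.0, -0.031, 0.0], [0.0, 0.001, -1.0]]
force: [0.1, -0.3, 0.0]
opening: 0.494
grasp_force: 30.0
```

Request:
{"op": "play_rows", "data": {
  "motion": [
    [[0, 0, 0, 0, 0, 0], [0, 0, 0, 0, 0, 0], [0, 0, 0, 0, 0, 0], [0, 0, 0, 0, 0, 0]]
  ]
}}

```text
time_s: 9.67
position: [0.5776, 0.0506, 0.0581]
tcp_rot: [[0.031, 1.0, 0.001], [1.0, -0.031, -0.0], [0.0, 0.001, -1.0]]
force: [1.0, 0.8, -1.1]
opening: 0.491
grasp_force: 30.0
```

```bash
python3 to.py 13.5 -30 56
```

```text
shift [ 0.0012 -0.0005  0.0021] turn [ 0.0545 -0.0008  0.0836] target [0.5771 0.0518 0.056 ] now [0.5776 0.0506 0.0581] f [ 1.0072  0.838  -1.0955] 0.4910914673314638 9.6667
```

Opening is 42.7 mm, so the button is fully in. Drawing 72 mm, then I'll measure.

Converted, -0.04 m / 0.4 = -0.1, -0.031 m / 0.4 = -0.0775.

Request:
{"op": "play_rows", "data": {
  "motion": [
    [[-0.01, 0, 0, 0, 0, 0], [-0.025, 0, 0, 0, 0, 0], [-0.0425, 0, 0, 0, 0, 0], [-0.06, 0, 0, 0, 0, 0], [-0.0775, 0, 0, 0, 0, 0], [-0.0925, 0, 0, 0, 0, 0], [-0.1, 0, 0, 0, 0, 0], [-0.1, 0, 0, 0, 0, 0]]
  ]
}}

```text
time_s: 10.33
position: [0.5761, 0.0093, 0.0581]
tcp_rot: [[0.032, 0.999, 0.001], [0.999, -0.032, -0.001], [-0.001, 0.001, -1.0]]
force: [3.6, 2.0, -0.4]
opening: 0.491
grasp_force: 30.0
```

Request:
{"op": "play_rows", "data": {
  "motion": [
    [[-0.0075, 0, 0, 0, 0, 0], [-0.02, 0, 0, 0, 0, 0], [-0.035, 0, 0, 0, 0, 0], [-0.05, 0, 0, 0, 0, 0], [-0.065, 0, 0, 0, 0, 0], [-0.075, 0, 0, 0, 0, 0], [-0.08, 0, 0, 0, 0, 0], [-0.08, 0, 0, 0, 0, 0]]
  ]
}}

```text
time_s: 11.0
position: [0.575, -0.0218, 0.0582]
tcp_rot: [[0.031, 1.0, 0.0], [1.0, -0.031, -0.0], [-0.0, 0.0, -1.0]]
force: [3.2, 2.3, -0.4]
opening: 0.492
grasp_force: 30.0
```

Request:
{"op": "play_rows", "data": {
  "motion": [
    [[0, 0, 0, 0, 0, 0], [0, 0, 0, 0, 0, 0], [0, 0, 0, 0, 0, 0]]
  ]
}}

```text
time_s: 11.25
position: [0.5751, -0.0213, 0.0581]
tcp_rot: [[0.031, 1.0, 0.0], [1.0, -0.031, -0.0], [-0.0, 0.0, -1.0]]
force: [2.6, 3.1, -0.0]
opening: 0.49
grasp_force: 30.0
```

```bash
python3 to.py 13.5 -110 58
python3 - <<'E'
from h import *
a=shot('top','top5.png')['frame'][240:310,320:470]; b=shot('side','side5.png')['frame'][215:275,310:390]
f=lambda i,s:cv2.resize(i[:,:,::-1],s,interpolation=cv2.INTER_CUBIC)
cv2.imwrite('pics/k5.png',np.vstack([f(a,(480,224)),f(b,(480,360))]))
E
```

```text
shift [-0.0069 -0.0004  0.0001] turn [0.0275 0.0102 0.1036] target [ 0.5745 -0.0282  0.058 ] now [ 0.5751 -0.0213  0.0581] f [ 2.5949  3.1325 -0.0392] 0.4901773545988823 11.25
```

View pics/k5.png

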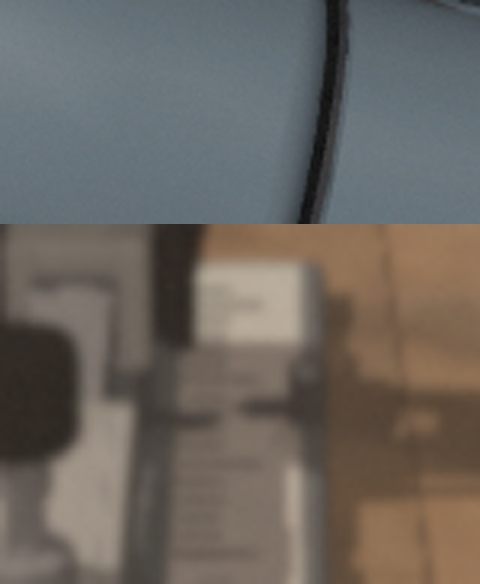

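Side view (lower part): pointer tip at crop (218,418), rider index tip at (240,408), so the pointer is slightly short. The arm blocks the top view. Doing a sub-pixel measurement from the first top picture and this side picture.

Run:
```python
from h import *
p=np.load('bed.npy'); a=p[2]; B=np.array([[np.cos(a),-np.sin(a),0],[np.sin(a),np.cos(a),0],[0,0,1]])
def prof(img,c,x0,x1,y0,y1,z):
    ys=np.arange(y0,y1,0.5); xs=np.arange(x0,x1,1.)
    X=np.array([[x,y,z] for x in xs for y in ys])/1e3
    q=proj(c,X@B.T+[p[0],p[1],0]).astype(np.float32)
    v=cv2.remap(img,q[:,0].reshape(len(xs),-1),q[:,1].reshape(len(xs),-1),cv2.INTER_CUBIC).mean(0)
    return ys,v
def mins(ys,v,w=3):
    out=[]
    for i in range(6,len(v)-6):
        if v[i]==v[i-6:i+7].min():
            s=slice(i-6,i+7); d=np.clip(v[s].max()-v[s]-0.4*(v[s].max()-v[i]),0,None)
            if v[s].max()-v[i]>6: out.append((round(float((d*ys[s]).sum()/d.sum()),2),round(float(v[s].max()-v[i]))))
    return out
t0=cv2.imread('pics/top0.png',0).astype(np.float32); s0=cv2.imread('pics/side0.png',0).astype(np.float32); s5=cv2.imread('pics/side5.png',0).astype(np.float32)
ct=shot('top'); cs=shot('side')
for n,im,c in(('top0',t0,ct),('side0',s0,cs),('side5',s5,cs)):
    for x0,x1 in((-20,-15),(-26,-21),(-31,-27),(-36,-31)):
        print(n,x0,x1,mins(*prof(im,c,x0,x1,-195,-15,14.5)))
```

```text
top0 -20 -15 [(-189.27, 71), (-179.44, 101), (-168.86, 115), (-158.63, 95), (-149.1, 96), (-138.85, 111), (-128.82, 84), (-119.21, 81), (-108.98, 101), (-98.48, 94), (-88.96, 52), (-79.24, 80), (-68.72, 71), (-59.06, 51), (-49.22, 52), (-39.09, 61), (-28.91, 51)]
top0 -26 -21 [(-188.92, 36), (-179.47, 101), (-168.89, 80), (-158.63, 64), (-148.88, 59), (-138.92, 59), (-128.63, 82), (-119.06, 42), (-109.07, 78), (-98.54, 61), (-88.72, 44), (-79.02, 71), (-58.89, 35), (-49.3, 31), (-39.19, 35), (-28.85, 56)]
top0 -31 -27 [(-179.52, 99), (-128.46, 119), (-109.02, 72), (-79.17, 71), (-63.63, 51), (-29.07, 46)]
top0 -36 -31 [(-179.5, 55), (-128.5, 71), (-122.43, 9), (-108.61, 75), (-79.34, 41), (-63.95, 54), (-29.13, 39)]
side0 -20 -15 [(-51.85, 6), (-28.36, 9)]
side0 -26 -21 []
side0 -31 -27 [(-107.75, 13)]
side0 -36 -31 [(-107.62, 14)]
side5 -20 -15 [(-100.75, 6)]
side5 -26 -21 []
side5 -31 -27 [(-107.87, 8)]
side5 -36 -31 [(-107.98, 7)]
```

The index is about 79.7 mm from the pointer's home, and the bar has been drawn about 72.1 mm. That leaves 7.5 mm.

Converted, -0.0075 m / 0.4 = -0.0188, -0.007 m / 0.4 = -0.0175.

Request:
{"op": "play_rows", "data": {
  "motion": [
    [[-0.005, 0, 0, 0, 0, 0], [-0.01, 0, 0, 0, 0, 0], [-0.015, 0, 0, 0, 0, 0], [-0.0175, 0, 0, 0, 0, 0], [-0.0188, 0, 0, 0, 0, 0], [-0.0188, 0, 0, 0, 0, 0], [-0.0188, 0, 0, 0, 0, 0], [-0.0188, 0, 0, 0, 0, 0]]
  ]
}}

```text
time_s: 12.12
position: [0.5748, -0.0287, 0.0581]
tcp_rot: [[0.031, 1.0, 0.0], [1.0, -0.031, 0.0], [0.0, 0.0, -1.0]]
force: [4.2, 3.5, 0.4]
opening: 0.491
grasp_force: 30.0
```

```bash
python3 to.py 13.5 -110 58
python3 - <<'E'
from h import *
b=shot('side')['frame'][180:280,280:400]
cv2.imwrite('pics/k6.png',cv2.resize(b[:,:,::-1],(720,600),interpolation=cv2.INTER_CUBIC))
E
```

```text
shift [ 0.0005 -0.0003  0.0001] turn [ 0.0219 -0.0148  0.0864] target [ 0.5745 -0.0282  0.058 ] now [ 0.5748 -0.0287  0.0581] f [4.1713 3.4884 0.4167] 0.49136022315522615 12.1167
```

View pics/k6.png

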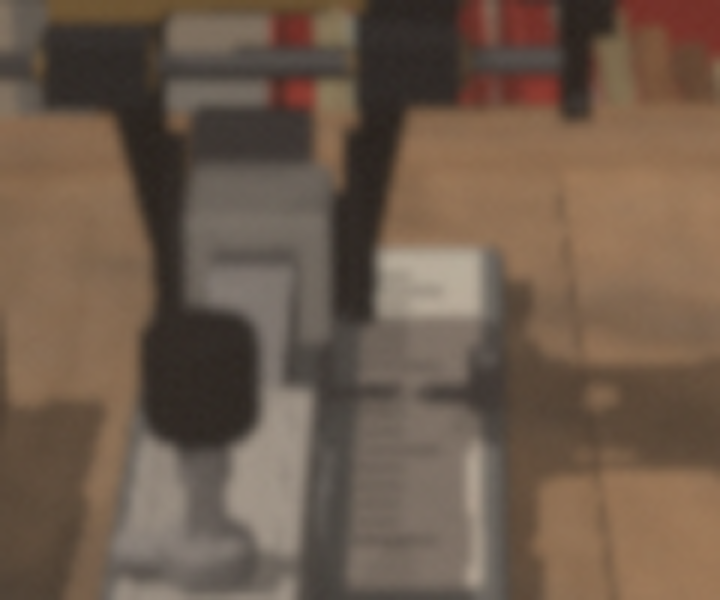

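The pointer (crop (390,390)) and rider index (430,390) lie on one line. The knob is up and the head is still gripped with the button in (42.7 mm opening). Handing in.

```bash
python3 -c "
from rig import bot
print(bot.hand_in())"
```

```text
the job is handed in; nothing more can be done
None
```

I handed the job in with the parking knob up at its stop, the bar drawn about 79.4 mm so its pointer lines up with the rider's index in the last side picture, and the head held still with the lock button squeezed in; the hand-in returned no verdict.

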